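# Nest the component pans with their handles fanned

## Robot

A 6-joint arm with a two-finger parallel gripper is mounted at the origin on the work surface. World frame = base frame: x ahead of the robot, y to its left, z up, the work surface at z = 0. Lengths are in m, angles in degrees, forces in N, time in s.
With the tool pointing down it reaches from about 0.35 to 0.875 m from the base axis. Payload 4.2 kg.
Tool frame: the origin (TCP) lies at the very end of the fingers, on their centre line; the grasp point (between the pads) lies 19 mm behind it (ctrl.pinch_z is the distance from the TCP to the grasp point, in m); x points along the fingers, z is the direction in which the jaws open and shut, and the axes are right-handed (so a half turn about x gives the same grasp; the last joint's range is limited). The gripper opens to 87 mm and grips with 3 to 60 N. Pads are 19 mm wide; open, the fingers measure 117 mm over their backs; the gripper's body (75 mm by 190 mm) begins 51 mm behind the grasp point.
Start: joints at [-61.902, 22.042, 0.453, 0, -68.411, -14.817], TCP at [0.144, -0.608, 0.199] pointing down, gripper open.
Joint ranges: [-179.83, 179.83], [-69.29, 118.12], [-61.27, 80.66], [-181.25, 117.63], [-171.15, -9.14], [-177.46, 177.46]. Speed limits (degrees/s): [159.86, 159.86, 180, 180, 180, 180].

## Interface

Orientations are given as [roll, pitch, yaw] about the fixed x, y, z axes, in that order (R = Rz(yaw) Ry(pitch) Rx(roll)).
In Python, from cell import ctrl, optics, order gives the robot as it stands.
- The arm moves only by the shell command python3 -m inch 'ROWS'. ROWS is JSON, a list of rows, each a list of 3 entries, a list of its own where there are three numbers: the turn, a rotation vector about the tool's x, y, z normalised to -1 to 1, where 1 is pi/2 rad, then the shift along the tool's x, y, z normalised to -1 to 1, where 1 is 30 cm, then the closure, from 0 (fully open) to 1 (shut). In form: [[[rx, ry, rz], [x, y, z], grip], ...]. A call has 1 to 12 rows; each row shifts and turns the commanded pose from where the row before left it, along the tool's axes as they then stand; what a row does not reach is not made up. A row lasts 1/12 s, in which the tool goes at most 41.7 mm and 7.16 degrees, less where a joint would pass 70% of its speed; a pose out of reach is approached as far as the arm can. A call with a number of a shift or a turn outside -1 to 1 is refused whole. A call with a gripper value outside its range is refused whole. The fingers move at their own pace and stop on an object; the grip force is fixed at half the most. Time passes only in rows, so rows that do not move let the fingers close. It gives the time, the measured TCP pose, the force and the opening at its end, in the units of the state.
- ctrl.observe(): the state, without advancing time (a new reading comes with each control period).
- optics.get_image(name): name is "scene" or "top"; returns (picture, depth): 420x560x3 uint8, red, green, blue; 420x560 float32, m along the optical axis (not along the pixel's ray), 0 where there is no reading.
- optics.get_calibration(name): a dict with "K" (3x3 intrinsics, pixels), "camera_from_world" (4x4, takes a point from world to camera coordinates). Camera axes: x right, y down, z forward; pixel columns grow to the right and rows downward; lengths in m; the calibration is good to about 2 mm. A picture is of the moment at which its call begins. get_calibration takes no time and is no camera call.
- order.job_done(): hands the job in, once; it reports no verdict.
The state is a dict: "time": time; "joint_positions": joint angles; "qvel": joint speeds; "joint_torque": joint torques, N m; "ee_pos": TCP position; "ee_rot": TCP orientation; "contact_force": force on the tool from outside, world axes, zero at the start; "ft_torque": the same for the moment, N m; "grip_width": finger opening in m.
Only numpy, scipy, OpenCV 4.12 (cv2) and the standard library are available. Lean on these libraries where they do the work, as an engineer would, in place of code of your own. Each camera call takes 0.05 s, during which the arm holds its last target.

## Task

Nest the medium pan (blue handle) in the large fixed pan, then the small pan (orange handle) in the medium one, each upright and fully home, with the handles fanned counter-clockwise seen from above, orange about an eighth of a turn on from blue. The medium pan only goes home when the slot under it drops over the bar on the large pan's floor, 30 to 90 degrees on from the black handle: feel for it. Do not shift the other things on the bench.

Things in the scene. Friction and masses are not known exactly. Their poses are not given: they have to be found in the camera images.
- pan_large: large aluminium pan with a black handle, fixed to a dark round base plate (144 mm across, 8 thick). Origin: centre of the plate's underside, on the bench; z up, x along its handle. Rim 52 mm above the bench, 120 mm across outside; inside radius 50 mm at the floor, 56 at the rim
- large_floor (a point): centre of the large pan's flat inner floor, 12 mm above the bench; axes as the pan's. A fixed brass bar (flat-topped, 9 mm wide, 56 long, top 8 mm above the floor) lies across the floor, centred here. Its direction changes from start to start and is not reported: 30 to 90 degrees counter-clockwise, seen from above, from the black handle
- large_grip (a point): middle of the large pan's black handle, 100 mm out along the pan's x: a level bar 14 mm wide, to 140 mm out, 42 to 64 mm above the bench (only to 52 mm within 74 mm of the pan's axis)
- medium_centre (a point): medium aluminium pan, blue handle, loose, 0.11 to 0.21 kg, upright. This point: on its axis, half-way up, 27 mm above its underside; z up, x along its handle. 100 mm across the rim, 88 at the foot, 54 tall. Home (slot over the bar, handle on the large pan's +y side) this point is 27 mm above the large pan's floor; with the slot off the bar, 8 mm more
- medium_slot (a point): centre of the medium pan's underside, where a straight slot 12 mm wide and 10 deep runs right across in line with its handle; axes as the pan's
- medium_floor (a point): centre of the medium pan's flat inner floor, 13.5 mm above its underside; inside radius 40 mm here, 46 at the rim
- medium_grip (a point): middle of the medium pan's blue handle: a level bar 14 mm wide, 22 tall (44 to 66 mm above the pan's underside), from 64 to 130 mm out from the pan's axis. This point is 90 mm out along x and 55 mm above the underside. It fouls the black handle if nearly in line with it
- small_centre (a point): small aluminium pan, orange handle, loose, 0.08 to 0.16 kg, upright. This point: on its axis, half-way up, 27 mm above its flat underside; z up, x along its handle. 84 mm across the rim, 72 at the foot, 54 tall. Home on the medium pan's inner floor this point is 13.5 mm above the medium pan's centre point
- small_grip (a point): middle of the small pan's orange handle: a level bar 14 mm wide, 22 tall (44 to 66 mm above the pan's underside), from 56 to 122 mm out from the pan's axis. This point is 82 mm out along x and 55 mm above the underside. It must lie to the medium pan's +y side (counter-clockwise); in line with the blue handle it fouls it
- solder_spool: bystander: steel solder spool, upright, 54 mm across, 44 tall; origin centre of its underside
- screwdriver: bystander: red-handled screwdriver lying on the bench; origin below its middle, handle to its -x
- flux_jar: bystander: amber jar, 52 mm across, 60 tall; origin centre of its underside
- relay_module: bystander: small green circuit board 75 x 55 mm with a black and a blue block on it, 18 tall; origin centre of its underside
- green_tub: bystander: open green tub, 100 x 75 x 45 mm; origin centre of its underside
- dust_brush: bystander: flat dusting brush lying on the bench; origin below its middle

How it is judged (in metres and radians):
On the way:
1. the medium pan is fully home in the large pan, slot over the bar, blue handle counter-clockwise of the black one (z of medium_centre in the frame of pan_large between 0.036 and 0.0415 m and horizontal distance between medium_centre and pan_large below 0.007 m and angle between medium_centre's own z axis and vertical below 0.06 rad and x of medium_grip in the frame of pan_large above -0.02 m and y of medium_grip in the frame of pan_large above 0.03 m), for 0.2 s.
At the end, for the whole second after the job is handed in: Medium pan home in the large and small home in the medium: each upright within 0.06 rad, axes within 7 mm, height within 2.5 mm of home; blue handle counter-clockwise of the black one, orange handle 25 to 75 degrees counter-clockwise of the blue one (all of step 1 and z of small_centre in the frame of medium_centre between 0.011 and 0.0165 m and horizontal distance between small_centre and medium_centre below 0.007 m and angle between small_centre's own z axis and vertical below 0.06 rad and x of small_grip in the frame of medium_centre above 0.018 m and y of small_grip in the frame of medium_centre above 0.033 m); the robot touches nothing.
It fails at once if another thing on the bench is shifted by more than 30 mm (distance of any of solder_spool, screwdriver, flux_jar, relay_module, green_tub, dust_brush from where it was at the start of the episode above 0.03 m).
It also fails if it takes over 72 s, if anything falls off the work surface, if the arm or the gripper's body presses on something with over 40 N, if the wrist force passes 120 N, or if a joint passes its speed limit or range.

## Working session

There is one attempt and no reset: what is moved stays moved. The work goes in short steps, Python scripts to look and compute and a shell command to move; the robot and the scene stay as the last step left them, time stands still between calls to the robot, and variables do not carry over. Pictures are saved under pics/ and viewed, and the job is handed in when it is done.

```bash
ls; mkdir -p pics; python3 - <<'E'
from cell import ctrl, optics, order
import cv2,numpy as np
print(ctrl.observe())
for n in ("scene","top"):
    p,d=optics.get_image(n); cv2.imwrite(f"pics/{n}0.png",p[:,:,::-1]); np.savez(f"{n}0.npz",p=p,d=d)
    print(n,optics.get_calibration(n))
E
```

```text
pics
{'time': 0.0, 'joint_positions': array([-6.19049161e+01,  2.20915775e+01,  3.80783400e-01, -2.98640307e-02,
       -6.84114017e+01, -1.48161857e+01]), 'qvel': array([-0.16229214, -0.03278793,  0.06230013, -0.04579326, -0.02786236,
        0.07542376]), 'joint_torque': array([ 7.09834021e-04, -3.90664458e+01,  1.87398505e+01,  4.21951488e+00,
        1.10676588e-02, -2.00361851e-04]), 'ee_pos': array([ 0.14342596, -0.60765261,  0.19765565]), 'ee_rot': array([  2.02386838,  89.87469123, 105.29174878]), 'contact_force': array([1.18828491, 0.21506184, 0.11722707]), 'ft_torque': array([-0.02821732, -0.0077093 ,  0.02085635]), 'grip_width': 0.08739017079676921}
scene {'K': array([[387.23900208,   0.        , 284.14623735],
       [  0.        , 387.23900208, 209.8651854 ],
       [  0.        ,   0.        ,   1.        ]]), 'camera_from_world': array([[ 0.74111162,  0.67097875,  0.02326121, -0.45755897],
       [ 0.42002496, -0.43634131, -0.79572941, -0.16768436],
       [-0.52376769,  0.5994946 , -0.60520544,  1.20515207],
       [ 0.        ,  0.        ,  0.        ,  1.        ]])}
top {'K': array([[398.67110924,   0.        , 281.0160256 ],
       [  0.        , 398.67110924, 208.6911564 ],
       [  0.        ,   0.        ,   1.        ]]), 'camera_from_world': array([[-0.02654323, -0.99964538,  0.0021365 ,  0.04887911],
       [-0.99605536,  0.02626676, -0.08475713,  0.59078355],
       [ 0.08467096, -0.0043778 , -0.99639935,  1.05001452],
       [ 0.        ,  0.        ,  0.        ,  1.        ]])}
```

View pics/scene0.png

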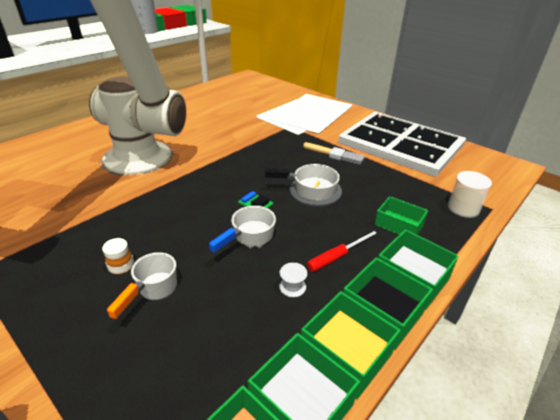

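View pics/top0.png

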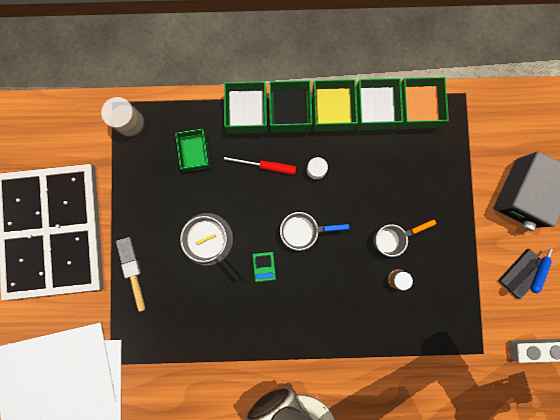

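The top view shows the large pan at (206,239) with its black handle towards (230,270) and its brass bar at (206,240). The medium pan is at (299,231) with the blue handle to the right, and the small pan is at (391,240) with the orange handle to the upper right. Next I'll measure them.

```bash
cat > h.py <<'E'
import numpy as np,cv2
from cell import ctrl,optics,order
def world(d,cal):
    K=cal["K"];T=np.linalg.inv(cal["camera_from_world"])
    v,u=np.mgrid[:d.shape[0],:d.shape[1]]
    c=np.stack([(u-K[0,2])/K[0,0]*d,(v-K[1,2])/K[1,1]*d,d],-1)
    return c@T[:3,:3].T+T[:3,3]
def cast(uv,z,cal):
    K=cal["K"];T=np.linalg.inv(cal["camera_from_world"])
    uv=np.atleast_2d(uv).astype(float)
    r=np.stack([(uv[:,0]-K[0,2])/K[0,0],(uv[:,1]-K[1,2])/K[1,1],np.ones(len(uv))],-1)@T[:3,:3].T
    s=(z-T[2,3])/r[:,2]
    return (T[:3,3]+s[:,None]*r)[:,:2]
def circ(P):
    from scipy.optimize import least_squares
    f=lambda q:np.hypot(P[:,0]-q[0],P[:,1]-q[1])-q[2]
    return least_squares(f,[*P.mean(0),.05],loss="soft_l1",f_scale=.002).x
def axis(P):
    m=P.mean(0);w,V=np.linalg.eigh(np.cov((P-m).T));v=V[:,1]
    return m,v,(P-m)@v
E
python3 - <<'E'
from h import *
f=np.load("top0.npz");p,d=f["p"],f["d"];cal=optics.get_calibration("top")
W=world(d,cal);hsv=cv2.cvtColor(p,cv2.COLOR_RGB2HSV)
v,u=np.mgrid[:420,:560]
for n,(a,b),r,h,rt in (("L",(206,239),34,.052,.06),("M",(299,231),24,.054,.05),("S",(391,240),22,.054,.042)):
    near=np.hypot(u-a,v-b)<r
    m=near&(abs(W[...,2]-h)<.008)&(hsv[...,1]<60)&(hsv[...,2]>60)
    c=circ(W[m][:,:2]); print(n,m.sum(),c, W[m][:,2].max())
    # outer contour of grey cast on rim plane
    g=(near&(hsv[...,1]<60)&(hsv[...,2]>110)).astype(np.uint8)
    cs=max(cv2.findContours(g,cv2.RETR_EXTERNAL,cv2.CHAIN_APPROX_NONE)[0],key=len)[:,0]
    print("  contour",circ(cast(cs,h,cal)), cv2.minEnclosingCircle(cs))
    for zz in range(0,80,6):pass
H,S,V=hsv[...,0],hsv[...,1],hsv[...,2]
for n,m,z in (("blue",(H>100)&(H<125)&(S>130)&(u>315)&(u<360)&(v>215)&(v<240),.066),
 ("orange",(H>5)&(H<22)&(S>150)&(u>405)&(u<445)&(v>215)&(v<245),.066),
 ("bar",(H>15)&(H<35)&(S>100)&(abs(u-206)<22)&(abs(v-239)<20),.020),
 ("black",(V<60)&(W[...,2]>.035)&(W[...,2]<.08)&(u>215)&(u<245)&(v>250)&(v<285),.064)):
    q=np.argwhere(m)[:,::-1];P=cast(q,z,cal);c,ax,t=axis(P)
    print(n,m.sum(),c,np.degrees(np.arctan2(ax[1],ax[0]))%180,t.min(),t.max(), W[m][:,2].mean())
E
python3 - <<'E'
import cv2
a=cv2.imread('pics/top0.png')
cv2.imwrite('pics/z0.png',cv2.resize(a[195:300,150:290],None,fx=5,fy=5,interpolation=2))
E
```

```text
L 284 [0.5166804  0.23672786 0.05777868] 0.057184527923907824
  contour [0.51709903 0.2389755  0.05960464] ((203.09336853027344, 238.5577392578125), 23.536684036254883)
M 235 [ 0.53130934 -0.01321758  0.04773257] 0.057765791221726426
  contour [ 0.53043943 -0.01013367  0.0467617 ] ((298.696044921875, 230.63316345214844), 19.379762649536133)
S 201 [ 0.50086749 -0.25372535  0.03988839] 0.05736301751819006
  contour [ 0.49991113 -0.25108959  0.03951904] ((391.33380126953125, 240.0373992919922), 16.433515548706055)
blue 155 [ 0.53628559 -0.10834754] 93.90228671848467 -0.033094149968638034 0.032604481871777384 0.0659792063565904
orange 168 [ 0.5331467  -0.33373262] 112.08334213001145 -0.03431655147832994 0.048603668000872534 0.07053554889434756
bar 67 [0.51601031 0.23891955] 112.99508037854524 -0.027879960969846997 0.027210098488987935 0.018869963061237643
black 160 [0.43630858 0.16794519] 39.93254512161644 -0.032050663491480565 0.03232102449731312 0.06188723327066157
```

View pics/z0.png

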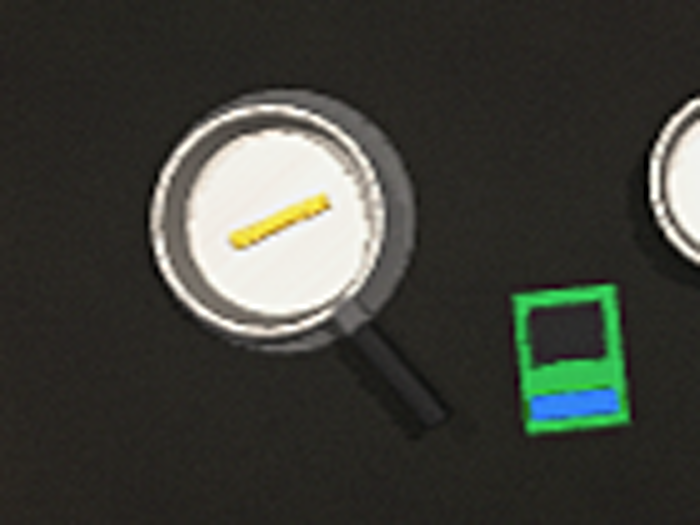

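The zoom shows the brass bar at about (280,222), running from lower left to upper right. In world terms:

| Item | Centre (m) | Angle |
|---|---|---|
| Large pan | (.517, .239) | handle 220.5° |
| Brass bar | on the large pan | 293°, which is 72° on from the black handle |
| Medium pan | (.530, -.0105) | handle 273.7° |
| Small pan | (.500, -.251) | handle 292° |

First I'll turn the wrist.

```bash
cat >> h.py <<'E'
from scipy.spatial.transform import Rotation as Ro
def st():
    s=ctrl.observe();r=s["ee_rot"];R=Ro.from_euler("xyz",r,degrees=True).as_matrix()
    return s,R
def need(pos,psi):
    """shift in tool units from measured tcp to pos, turn about tool x to jaw azimuth psi"""
    s,R=st();z=R[:,2];cur=np.degrees(np.arctan2(z[1],z[0]))
    dps=(psi-cur+180)%360-180
    dl=R.T@(np.array(pos)-s["ee_pos"])
    tilt=Ro.from_matrix(R).inv()
    # full rotvec to ideal down pose
    c,sn=np.cos(np.radians(psi)),np.sin(np.radians(psi))
    D=np.array([[0,-sn,c],[0,c,sn],[-1,0,0]])
    rv=Ro.from_matrix(R.T@D).as_rotvec()
    print("t %.2f tcp"%s["time"],s["ee_pos"].round(4),"psi %.2f"%cur,"shift units",(dl/.3).round(4),"mm",(dl*1e3).round(1),"turn units",(rv/(np.pi/2)).round(4),"F",s["contact_force"].round(1),"T",s["ft_torque"].round(2),"grip",round(s["grip_width"]*1e3,1),"J6 %.0f"%s["joint_positions"][5])
E
python3 -m inch '[[[-0.0744,0,0],[0,0,0],0],[[-0.0744,0,0],[0,0,0],0],[[-0.0744,0,0],[0,0,0],0],[[-0.0744,0,0],[0,0,0],0],[[-0.0744,0,0],[0,0,0],0],[[-0.0744,0,0],[0,0,0],0],[[-0.0744,0,0],[0,0,0],0],[[-0.0744,0,0],[0,0,0],0],[[-0.0744,0,0],[0,0,0],0],[[-0.0744,0,0],[0,0,0],0],[[-0.0744,0,0],[0,0,0],0],[[-0.0744,0,0],[0,0,0],0]]'
python3 -c "
from h import *
need([.5357,-.0986,.12],183.7)"
```

```text
time: 1.1
ee_pos: [0.1435, -0.6079, 0.1981]
ee_rot: [-77.3, 89.9, 106.7]
contact_force: [0.4, 0.7, 0.7]
grip_width: 0.0869
t 1.10 tcp [ 0.1435 -0.6079  0.1981] psi -176.04 shift units [ 0.262  -1.6029 -1.4215] mm [  78.6 -480.9 -426.4] turn units [0.0029 0.0002 0.0009] F [0.4 0.7 0.7] T [0.04 0.1  0.02] grip 86.9 J6 66
```

```bash
python3 -m inch '[[[0,0,0],[0,-0.1,-0.0888],0],[[0,0,0],[0,-0.1,-0.0888],0],[[0,0,0],[0,-0.1,-0.0888],0],[[0,0,0],[0,-0.1,-0.0888],0],[[0,0,0],[0,-0.1,-0.0888],0],[[0,0,0],[0,-0.1,-0.0888],0],[[0,0,0],[0,-0.1,-0.0888],0],[[0,0,0],[0,-0.1,-0.0888],0],[[0,0,0],[0,-0.1,-0.0888],0],[[0,0,0],[0,-0.1,-0.0888],0],[[0,0,0],[0,-0.1,-0.0888],0],[[0,0,0],[0,-0.1,-0.0888],0]]' >/dev/null
python3 -m inch '[[[0,0,0],[0,-0.1,-0.0888],0],[[0,0,0],[0,-0.1,-0.0888],0],[[0,0,0],[0,-0.1,-0.0888],0],[[0,0,0],[0,-0.1,-0.0888],0],[[0,0,0],[0,0,0],0],[[0,0,0],[0,0,0],0]]'
python3 -c "
from h import *
need([.5357,-.0986,.036],183.7)"
```

```text
time: 2.6
ee_pos: [0.5392, -0.1004, 0.1978]
ee_rot: [-7.3, 89.9, 176.6]
contact_force: [-0.9, -0.9, 0.5]
grip_width: 0.0871
t 2.60 tcp [ 0.5392 -0.1004  0.1978] psi -176.19 shift units [ 0.5393 -0.0065  0.0104] mm [161.8  -2.    3.1] turn units [0.0013 0.0011 0.0001] F [-0.9 -0.9  0.5] T [-0.02  0.15 -0.01] grip 87.1 J6 -3
```

```bash
python3 -m inch '[[[0,0,0],[0.09,-0.0065,0.0104],0],[[0,0,0],[0.09,0,0],0],[[0,0,0],[0.09,0,0],0],[[0,0,0],[0.09,0,0],0],[[0,0,0],[0.09,0,0],0],[[0,0,0],[0.09,0,0],0],[[0,0,0],[0,0,0],0],[[0,0,0],[0,0,0],0]]'
python3 - <<'E'
from h import *
need([.5357,-.0986,.036],183.7)
for n in("top","scene"):
    p,d=optics.get_image(n);cv2.imwrite(f"pics/{n}1.png",p[:,:,::-1])
E
```

```text
time: 3.27
ee_pos: [0.5338, -0.1015, 0.036]
ee_rot: [6.2, 89.8, -170.3]
contact_force: [0.5, 0.1, -0.0]
grip_width: 0.0875
t 3.27 tcp [ 0.5338 -0.1015  0.036 ] psi -176.43 shift units [-0.0001 -0.0091 -0.0068] mm [-0.  -2.7 -2. ] turn units [-0.0014  0.0024 -0.0003] F [ 0.5  0.1 -0. ] T [-0.01  0.04  0.02] grip 87.5 J6 -3
```

View pics/scene1.png

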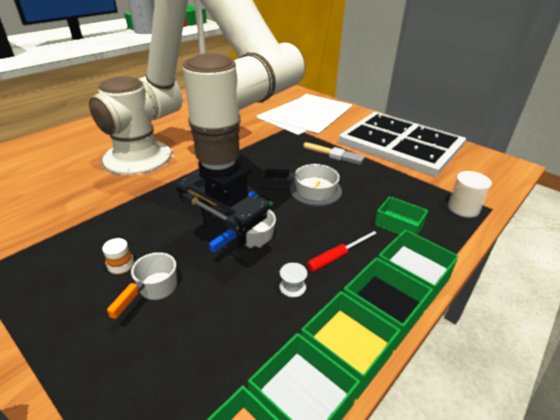

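The fingers straddle the blue handle near (235,238). Closing.

```bash
python3 -m inch '[[[0,0,0],[0,0,0],1],[[0,0,0],[0,0,0],1],[[0,0,0],[0,0,0],1],[[0,0,0],[0,0,0],1],[[0,0,0],[0,0,0],1],[[0,0,0],[0,0,0],1],[[0,0,0],[0,0,0],1],[[0,0,0],[0,0,0],1]]'
python3 -c "
from h import *
need([.5357,-.0986,.036],183.7)"
python3 -m inch '[[[0,0,0],[-0.04,0,0],1],[[0,0,0],[-0.04,0,0],1],[[0,0,0],[-0.06,0,0],1],[[0,0,0],[-0.06,0,0],1],[[0,0,0],[-0.06,0,0],1],[[0,0,0],[-0.06,0,0],1],[[0,0,0],[0,0,0],1],[[0,0,0],[0,0,0],1]]'
python3 - <<'E'
from h import *
need([.5357,-.0986,.036],183.7)
for n in("top","scene"):
    p,d=optics.get_image(n);cv2.imwrite(f"pics/{n}2.png",p[:,:,::-1]);np.savez(f"{n}2.npz",p=p,d=d)
E
```

```text
time: 4.03
ee_pos: [0.5353, -0.1004, 0.0367]
ee_rot: [6.2, 90.0, -170.2]
contact_force: [0.2, -0.5, -0.2]
grip_width: 0.0416
t 4.03 tcp [ 0.5353 -0.1004  0.0367] psi -176.37 shift units [ 0.0024 -0.006  -0.0016] mm [ 0.7 -1.8 -0.5] turn units [-0.0007  0.     -0.    ] F [ 0.2 -0.5 -0.2] T [0.03 0.12 0.03] grip 41.6 J6 -3
time: 4.7
ee_pos: [0.5358, -0.1003, 0.1335]
ee_rot: [-171.6, 89.9, 12.1]
contact_force: [-0.0, 1.6, -0.4]
grip_width: 0.0008
t 4.70 tcp [ 0.5358 -0.1003  0.1335] psi -176.37 shift units [ 0.3248 -0.0056  0.0006] mm [97.5 -1.7  0.2] turn units [-0.0008 -0.0014  0.0002] F [-0.   1.6 -0.4] T [0.   0.13 0.01] grip 0.8 J6 -3
```

View pics/scene2.png

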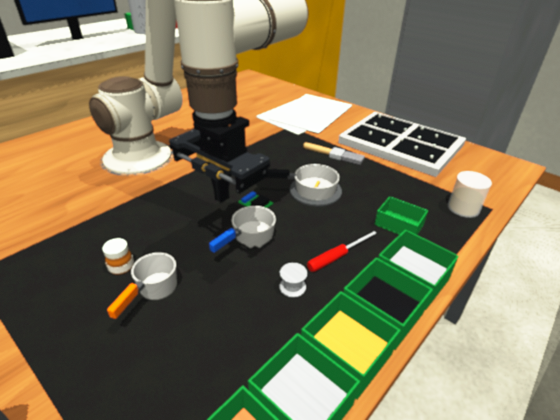

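View pics/top2.png

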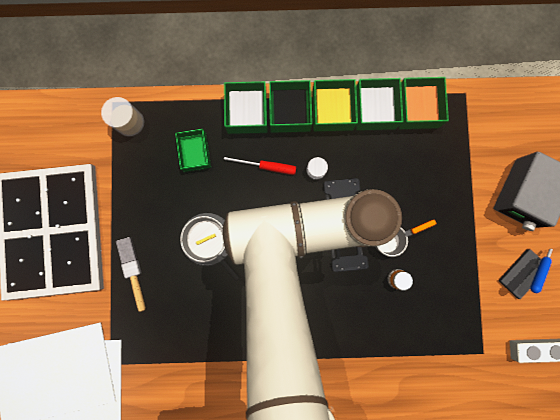

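I lifted before the fingers had shut, because they need about 1.3 s to close. The blue handle at (222,241) looks unmoved. I'll check it in the scene image, then reopen and try again.

```bash
python3 - <<'E'
from h import *
cal=optics.get_calibration("scene")
np.set_printoptions(precision=4)
for f in("scene0.npz","scene2.npz"):
    p=np.load(f)["p"];h=cv2.cvtColor(p,cv2.COLOR_RGB2HSV);H,S=h[...,0],h[...,1];v,u=np.mgrid[:420,:560]
    m=(H>100)&(H<125)&(S>130)&(u>205)&(u<238)&(v>225)&(v<255)
    P=cast(np.argwhere(m)[:,::-1],.060,cal);c,ax,t=axis(P);print(m.sum(),c,ax)
E
python3 -m inch '[[[0,0,0],[0,0,0],0.4],[[0,0,0],[0,0,0],0.4],[[0,0,0],[0,0,0],0.4],[[0,0,0],[0,0,0],0.4],[[0,0,0],[0,0,0],0.4],[[0,0,0],[0,0,0],0.4],[[0,0,0],[0,0,0],0.4],[[0,0,0],[0,0,0],0.4],[[0,0,0],[0,0,0],0.4],[[0,0,0],[0,0,0],0.4]]'
```

```text
359 [ 0.5424 -0.1147] [-0.1961  0.9806]
361 [ 0.5426 -0.115 ] [-0.1932  0.9812]
time: 5.63
ee_pos: [0.5353, -0.1005, 0.1328]
ee_rot: [-161.8, 90.0, 21.9]
contact_force: [0.8, -0.1, 0.5]
grip_width: 0.0507
```

```bash
python3 -m inch '[[[0,0,0],[0.08,-0.006,0],0.4],[[0,0,0],[0.08,0,0],0.4],[[0,0,0],[0.08,0,0],0.4],[[0,0,0],[0.085,0,0],0.4],[[0,0,0],[0,0,0],1],[[0,0,0],[0,0,0],1],[[0,0,0],[0,0,0],1],[[0,0,0],[0,0,0],1],[[0,0,0],[0,0,0],1],[[0,0,0],[0,0,0],1],[[0,0,0],[0,0,0],1],[[0,0,0],[0,0,0],1]]'
python3 -m inch '[[[0,0,0],[0,0,0],1],[[0,0,0],[0,0,0],1]]'
python3 -c "
from h import *
need([.5357,-.0986,.036],183.7)"
```

```text
time: 6.63
ee_pos: [0.5358, -0.0987, 0.036]
ee_rot: [173.8, 89.9, -2.6]
contact_force: [-0.1, -0.9, 1.5]
grip_width: 0.0132
time: 6.8
ee_pos: [0.5358, -0.0989, 0.0359]
ee_rot: [162.4, 89.9, -13.9]
contact_force: [-0.3, -1.5, 2.3]
grip_width: 0.0134
t 6.80 tcp [ 0.5358 -0.0989  0.0359] psi -176.35 shift units [-0.0003 -0.0009  0.0004] mm [-0.1 -0.3  0.1] turn units [-0.0005 -0.0009 -0.0003] F [-0.3 -1.5  2.3] T [-0.33  0.05  0.02] grip 13.4 J6 -3
```

```bash
python3 -m inch '[[[0,0,0],[-0.02,0,0],1],[[0,0,0],[-0.04,0,0],1],[[0,0,0],[-0.06,0,0],1],[[0,0,0],[-0.06,0,0],1],[[0,0,0],[-0.06,0,0],1],[[0,0,0],[-0.06,0,0],1],[[0,0,0],[-0.03,0,0],1],[[0,0,0],[0,0,0],1],[[0,0,0],[0,0,0],1]]'
python3 - <<'E'
from h import *
need([.5357,-.0986,.036],203)
for n in("top","scene"):
    p,d=optics.get_image(n);cv2.imwrite(f"pics/{n}3.png",p[:,:,::-1]);np.savez(f"{n}3.npz",p=p,d=d)
E
```

```text
time: 7.55
ee_pos: [0.5347, -0.0984, 0.1338]
ee_rot: [-48.8, 89.9, 134.8]
contact_force: [-1.0, 0.6, -1.6]
grip_width: 0.0133
t 7.55 tcp [ 0.5347 -0.0984  0.1338] psi -176.39 shift units [ 0.3261  0.0009 -0.0035] mm [97.8  0.3 -1.1] turn units [-0.2154  0.0003  0.0005] F [-1.   0.6 -1.6] T [-0.13  0.1  -0.02] grip 13.3 J6 -3
```

View pics/scene3.png

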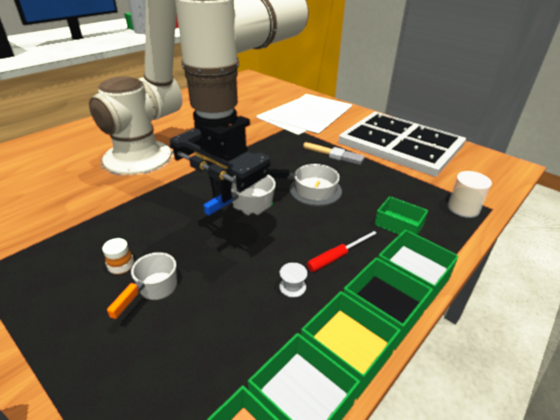

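The pan is held at (245,195), raised and apparently level. I'll measure its tilt and work out the transfer.

```bash
python3 -m inch '[[[-0.0718,0,0],[0,0,0],1],[[-0.0718,0,0],[0,0,0],1],[[-0.0718,0,0],[0,0,0],1],[[0,0,0],[0,0,0],1]]'
python3 - <<'E'
from h import *
need([.5511,.158,.15],203)
f=np.load("scene3.npz");p,d=f["p"],f["d"];W=world(d,optics.get_calibration("scene"))
h=cv2.cvtColor(p,cv2.COLOR_RGB2HSV);v,u=np.mgrid[:420,:560]
m=(h[...,0]>100)&(h[...,0]<125)&(h[...,1]>130)&(u>195)&(u<235)&(v>190)&(v<220)
P=W[m];print(m.sum(),P[:,2].min(),P[:,2].max())
for a in np.arange(-.16,-.05,.01):
    q=P[(P[:,1]>a)&(P[:,1]<a+.01)]
    if len(q)>5:print(round(a,3),len(q),np.percentile(q[:,2],[5,90]).round(4))
m=(h[...,1]<60)&(h[...,2]>120)&(abs(u-254)<28)&(v>165)&(v<215)&(W[...,2]>.08)
P=W[m]
for a in np.arange(-.07,.05,.01):
    q=P[(P[:,1]>a)&(P[:,1]<a+.01)]
    if len(q)>5:print(round(a,3),len(q),np.percentile(q[:,2],[2,95]).round(4))
E
```

```text
time: 7.98
ee_pos: [0.5343, -0.0987, 0.1327]
ee_rot: [-22.5, 89.8, -179.4]
contact_force: [0.2, 0.0, -2.2]
grip_width: 0.0136
t 7.98 tcp [ 0.5343 -0.0987  0.1327] psi -156.88 shift units [-0.0577 -0.7649 -0.3871] mm [ -17.3 -229.5 -116.1] turn units [0.0013 0.0018 0.0007] F [ 0.2  0.  -2.2] T [-0.07  0.08 -0.02] grip 13.6 J6 16
332 -0.0008515612351764901 0.6065765932615779
-0.15 43 [0.1443 0.163 ]
-0.14 58 [0.145  0.1643]
-0.13 51 [0.1453 0.1633]
-0.12 54 [0.1452 0.1636]
-0.11 49 [0.1453 0.1647]
-0.1 17 [0.144  0.1621]
-0.09 11 [0.1425 0.1491]
-0.07 13 [0.1321 0.1821]
-0.06 164 [0.1096 0.1502]
-0.05 108 [0.1003 0.1499]
-0.04 91 [0.1013 0.1493]
-0.03 54 [0.11   0.1499]
-0.02 39 [0.1081 0.1496]
-0.01 44 [0.1077 0.1497]
0.0 45 [0.1079 0.1486]
0.01 55 [0.1076 0.1487]
0.02 161 [0.1087 0.1471]
0.03 60 [0.1209 0.1492]
```

The pan is level: the rim is about 0.150 m all round. Moving over the large pan.

```bash
python3 -m inch '[[[0,0,0],[-0.01,-0.05,-0.025],1],[[0,0,0],[0,-0.0956,-0.0484],1],[[0,0,0],[0,-0.0956,-0.0484],1],[[0,0,0],[0,-0.0956,-0.0484],1],[[0,0,0],[0,-0.0956,-0.0484],1],[[0,0,0],[0,-0.0956,-0.0484],1],[[0,0,0],[0,-0.0956,-0.0484],1],[[0,0,0],[0,-0.0956,-0.0484],1],[[0,0,0],[0,-0.0456,-0.0234],1],[[0,0,0],[0,0,0],1],[[0,0,0],[0,0,0],1]]'
python3 - <<'E'
from h import *
need([.5511,.158,.10],203)
for n in("top","scene"):
    p,d=optics.get_image(n);cv2.imwrite(f"pics/{n}4.png",p[:,:,::-1]);np.savez(f"{n}4.npz",p=p,d=d)
E
```

```text
time: 8.9
ee_pos: [0.5518, 0.1583, 0.1362]
ee_rot: [5.2, 89.9, -151.8]
contact_force: [-0.4, -0.3, -1.3]
grip_width: 0.0132
t 8.90 tcp [0.5518 0.1583 0.1362] psi -157.00 shift units [ 1.207e-01 -1.000e-04  2.100e-03] mm [36.2 -0.   0.6] turn units [-0.      0.0015 -0.0001] F [-0.4 -0.3 -1.3] T [-0.13  0.09  0.  ] grip 13.2 J6 -9
```

View pics/scene4.png

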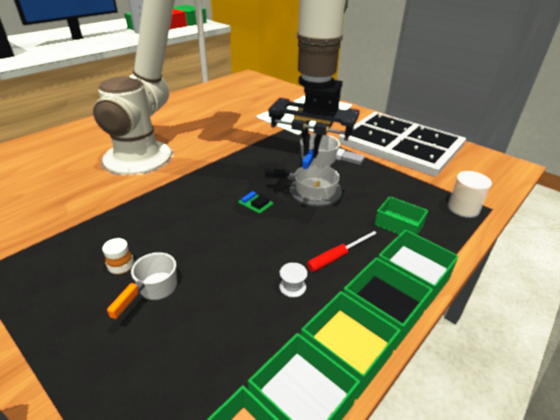

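View pics/top4.png

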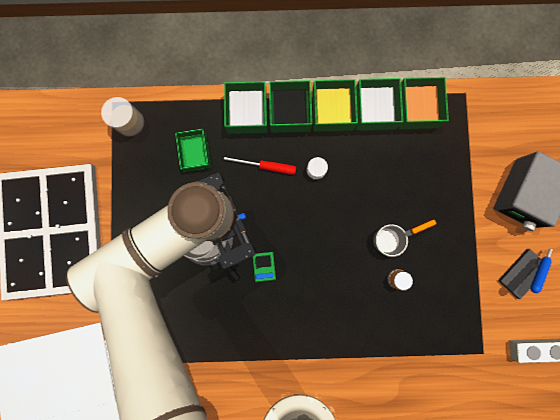

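The medium pan hangs over the large one at (322,150) in the scene view. I'll lower it to just above the bar, then slowly, watching the force.

```bash
python3 -m inch '[[[0,0,0],[0.05,0,0],1],[[0,0,0],[0.06,0,0],1],[[0,0,0],[0.06,0,0],1],[[0,0,0],[0.04,0,0],1],[[0,0,0],[0.03,0,0],1],[[0,0,0],[0,0,0],1],[[0,0,0],[0,0,0],1]]'
python3 -c "
from h import *
need([.5511,.158,.048],203)"
python3 -m inch '[[[0,0,0],[0.005,0,0],1],[[0,0,0],[0.005,0,0],1],[[0,0,0],[0.005,0,0],1],[[0,0,0],[0.005,0,0],1],[[0,0,0],[0,0,0],1],[[0,0,0],[0,0,0],1]]'
python3 -c "
from h import *
need([.5511,.158,.048],203)"
```

```text
time: 9.58
ee_pos: [0.5525, 0.1571, 0.0652]
ee_rot: [35.6, 90.0, -121.4]
contact_force: [0.1, -0.1, -0.9]
grip_width: 0.0131
t 9.58 tcp [0.5525 0.1571 0.0652] psi -157.05 shift units [ 0.0575 -0.0047  0.0031] mm [17.2 -1.4  0.9] turn units [-0.0006  0.0003 -0.0002] F [ 0.1 -0.1 -0.9] T [-0.02  0.07 -0.05] grip 13.1 J6 -9
time: 10.08
ee_pos: [0.5524, 0.158, 0.0593]
ee_rot: [174.7, 90.0, 17.7]
contact_force: [0.9, -0.3, -1.2]
grip_width: 0.0135
t 10.08 tcp [0.5524 0.158  0.0593] psi -156.97 shift units [ 0.0378 -0.0017  0.004 ] mm [11.3 -0.5  1.2] turn units [ 0.0003 -0.0001 -0.    ] F [ 0.9 -0.3 -1.2] T [-0.09  0.08 -0.03] grip 13.5 J6 -9
```

```bash
python3 -m inch '[[[0,0,0],[0.005,0,0.0035],1],[[0,0,0],[0.005,0,0],1],[[0,0,0],[0.004,0,0],1],[[0,0,0],[0,0,0],1],[[0,0,0],[0,0,0],1]]'
python3 -c "
from h import *
need([.5511,.158,.048],203)"
python3 -m inch '[[[0,0,0],[0.004,0,0],1],[[0,0,0],[0.003,0,0],1],[[0,0,0],[0,0,0],1],[[0,0,0],[0,0,0],1]]'
python3 -c "
from h import *
need([.5511,.158,.048],203)"
```

```text
time: 10.5
ee_pos: [0.5514, 0.1575, 0.0549]
ee_rot: [13.0, 90.0, -144.0]
contact_force: [1.1, 0.2, 0.1]
grip_width: 0.0138
t 10.50 tcp [0.5514 0.1575 0.0549] psi -156.98 shift units [ 0.023  -0.002   0.0001] mm [ 6.9 -0.6  0. ] turn units [ 0.0002  0.0002 -0.0001] F [1.1 0.2 0.1] T [-0.08  0.13 -0.03] grip 13.8 J6 -9
time: 10.83
ee_pos: [0.5514, 0.1575, 0.0529]
ee_rot: [6.1, 90.0, -150.9]
contact_force: [-0.6, -0.5, -1.2]
grip_width: 0.0135
t 10.83 tcp [0.5514 0.1575 0.0529] psi -156.98 shift units [ 0.0163 -0.002   0.0002] mm [ 4.9 -0.6  0.1] turn units [ 0.0002  0.0001 -0.    ] F [-0.6 -0.5 -1.2] T [-0.08  0.07 -0.02] grip 13.5 J6 -9
```

The TCP is at 0.053 m, below the 0.056 m on-bar height, and there's no contact force. The slot seems to be over the bar, so I'll continue.

```bash
python3 -m inch '[[[0,0,0],[0.004,0,0],1],[[0,0,0],[0.004,0,0],1],[[0,0,0],[0.003,0,0],1],[[0,0,0],[0,0,0],1],[[0,0,0],[0,0,0],1]]'
python3 -c "
from h import *
need([.5511,.158,.048],203)"
python3 -m inch '[[[0,0,0],[0.003,0,0],1],[[0,0,0],[0.003,0,0],1],[[0,0,0],[0,0,0],1],[[0,0,0],[0,0,0],1]]'
python3 -c "
from h import *
need([.5511,.158,.048],203)"
```

```text
time: 11.25
ee_pos: [0.5514, 0.1575, 0.0496]
ee_rot: [5.4, 90.0, -151.5]
contact_force: [-0.1, 0.1, -1.7]
grip_width: 0.0135
t 11.25 tcp [0.5514 0.1575 0.0496] psi -156.98 shift units [ 0.0053 -0.002   0.0004] mm [ 1.6 -0.6  0.1] turn units [ 0.0002  0.0001 -0.    ] F [-0.1  0.1 -1.7] T [-0.1   0.16 -0.01] grip 13.5 J6 -9
time: 11.58
ee_pos: [0.5516, 0.1575, 0.0482]
ee_rot: [166.9, 90.0, 9.9]
contact_force: [0.5, -0.7, 1.8]
grip_width: 0.0136
t 11.58 tcp [0.5516 0.1575 0.0482] psi -156.98 shift units [ 0.0006 -0.0022  0.001 ] mm [ 0.2 -0.7  0.3] turn units [ 0.0003 -0.0003 -0.0001] F [ 0.5 -0.7  1.8] T [-0.21  0.14  0.05] grip 13.6 J6 -9
```

Contact came right at home height (0.048 m). Releasing partway and retreating.

```bash
python3 -m inch '[[[0,0,0],[0,0,0],0.4],[[0,0,0],[0,0,0],0.4],[[0,0,0],[0,0,0],0.4],[[0,0,0],[0,0,0],0.4],[[0,0,0],[0,0,0],0.4],[[0,0,0],[0,0,0],0.4],[[0,0,0],[-0.05,0,0],0.4],[[0,0,0],[-0.1,0,0],0.4],[[0,0,0],[-0.1,0,0],0.4],[[0,0,0],[-0.1,0,0],0.4],[[0,0,0],[-0.1,0,0],0.4],[[0,0,0],[0,0,0],0.4]]'
python3 - <<'E'
from h import *
# small grip: centre (.500,-.251), handle 292, grip 82 out
t=np.radians(292);g=np.array([.4999,-.2511])+.082*np.array([np.cos(t),np.sin(t)]);print(g)
need([*g,.2],202)
E
```

```text
time: 12.58
ee_pos: [0.5553, 0.1589, 0.1901]
ee_rot: [177.7, 89.2, 20.8]
contact_force: [1.3, -0.1, 1.2]
grip_width: 0.0524
[ 0.53061774 -0.32712908]
t 12.58 tcp [0.5553 0.1589 0.1901] psi -156.90 shift units [-0.0419  1.458   0.7107] mm [-12.6 437.4 213.2] turn units [ 0.0122 -0.0086 -0.0003] F [ 1.3 -0.1  1.2] T [ 0.04  0.05 -0.  ] grip 52.4 J6 -9
```

```bash
python3 -m inch '[[[0,0,0],[0,0.11,0.0535],0.4],[[0,0,0],[0,0.1215,0.0592],0.4],[[0,0,0],[0,0.1215,0.0592],0.4],[[0,0,0],[0,0.1215,0.0592],0.4],[[0,0,0],[0,0.1215,0.0592],0.4],[[0,0,0],[0,0.1215,0.0592],0.4],[[0,0,0],[0,0.1215,0.0592],0.4],[[0,0,0],[0,0.1215,0.0592],0.4],[[0,0,0],[0,0.1215,0.0592],0.4],[[0,0,0],[0,0.1215,0.0592],0.4],[[0,0,0],[0,0.1215,0.0592],0.4],[[0,0,0],[0,0.1215,0.0592],0.4]]' >/dev/null
python3 -m inch '[[[0,0,0],[0,0,0],0.4],[[0,0,0],[0,0,0],0.4]]'
python3 - <<'E'
from h import *
need([.5306,-.3271,.036],202)
for n in("top","scene"):
    p,d=optics.get_image(n);cv2.imwrite(f"pics/{n}5.png",p[:,:,::-1]);np.savez(f"{n}5.npz",p=p,d=d)
f=np.load("top5.npz");p,d=f["p"],f["d"];cal=optics.get_calibration("top")
W=world(d,cal);hsv=cv2.cvtColor(p,cv2.COLOR_RGB2HSV);H,S,V=hsv[...,0],hsv[...,1],hsv[...,2]
v,u=np.mgrid[:420,:560]
m=(H>100)&(H<125)&(S>130)&(u>215)&(u<260)&(v>200)&(v<250)
P=cast(np.argwhere(m)[:,::-1],.078,cal);c,ax,t=axis(P);print("blue",m.sum(),c,np.degrees(np.arctan2(ax[1],ax[0]))%180,t.min(),t.max(),W[m][:,2].mean())
m=(np.hypot(u-206,v-239)<24)&(S<70)&(V>100)
q=W[m];q=q[q[:,2]>.058];print("rim pts",len(q),np.percentile(q[:,2],[5,50,95]),circ(q[:,:2]))
q=W[m];fl=q[np.hypot(q[:,0]-.517,q[:,1]-.239)<.03];print("floor z",np.median(fl[:,2]))
E
```

```text
time: 13.75
ee_pos: [0.5257, -0.3266, 0.1818]
ee_rot: [-49.1, 89.9, 153.6]
contact_force: [-0.3, 0.8, -0.7]
grip_width: 0.0524
t 13.75 tcp [ 0.5257 -0.3266  0.1818] psi -157.22 shift units [ 0.486   0.0082 -0.0149] mm [145.8   2.5  -4.5] turn units [0.0087 0.0005 0.0006] F [-0.3  0.8 -0.7] T [0.05 0.09 0.  ] grip 52.4 J6 40
blue 159 [0.55509451 0.14741305] 112.98554959337531 -0.03307363826415393 0.03335435614163538 0.08743229663353769
rim pts 223 [0.05938948 0.06532769 0.06917295] [0.5183394  0.23579598 0.04785315]
floor z 0.025432703476152785
```

View pics/top5.png

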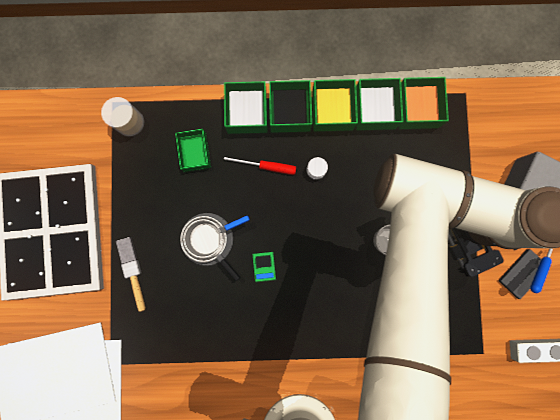

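View pics/scene5.png

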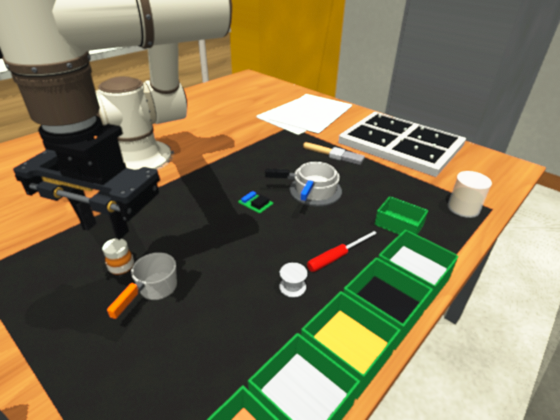

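The medium pan is home: its floor is at z 0.0254 m against 0.0255 ideal, and the blue handle is at 293°. The gripper is above the orange handle and clear of the jar. Descending.

```bash
python3 -m inch '[[[0.004,0,0],[0.09,0.0082,-0.0149],0.4],[[0.0044,0,0],[0.1,0,0],0.4],[[0,0,0],[0.1,0,0],0.4],[[0,0,0],[0.05,0,0],0.4],[[0,0,0],[0.03,0,0],0.4],[[0,0,0],[0,0,0],0.4],[[0,0,0],[0,0,0],0.4]]'
python3 - <<'E'
from h import *
need([.5306,-.3271,.036],202)
for n in("top","scene"):
    p,d=optics.get_image(n);cv2.imwrite(f"pics/{n}6.png",p[:,:,::-1])
E
```

```text
time: 14.43
ee_pos: [0.5325, -0.3244, 0.0726]
ee_rot: [116.8, 89.9, -40.8]
contact_force: [-0.2, -0.2, 0.2]
grip_width: 0.0522
t 14.43 tcp [ 0.5325 -0.3244  0.0726] psi -157.63 shift units [0.122  0.0056 0.0093] mm [36.6  1.7  2.8] turn units [ 0.0041 -0.0003 -0.0006] F [-0.2 -0.2  0.2] T [-0.04  0.1  -0.04] grip 52.2 J6 39
```

View pics/scene6.png

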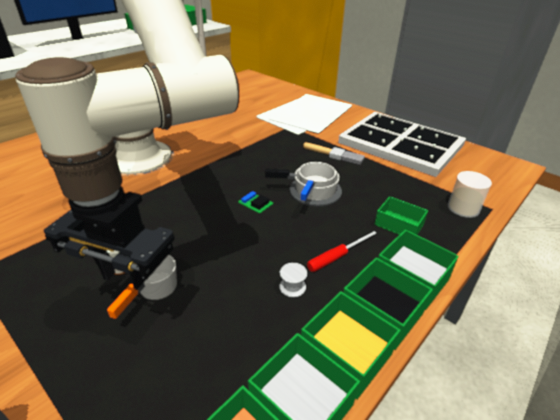

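The fingers are over the orange handle at (130,290), still 37 mm high. I'll finish the descent and close.

```bash
python3 -m inch '[[[0.004,0,0],[0.06,0.0056,0.0093],0.4],[[0,0,0],[0.04,0,0],0.4],[[0,0,0],[0.022,0,0],0.4],[[0,0,0],[0,0,0],0.4],[[0,0,0],[0,0,0],0.4]]'
python3 -c "
from h import *
need([.5306,-.3271,.036],202)"
```

```text
time: 14.95
ee_pos: [0.5303, -0.328, 0.0361]
ee_rot: [126.2, 89.9, -31.9]
contact_force: [-0.5, 0.3, 0.2]
grip_width: 0.0522
t 14.95 tcp [ 0.5303 -0.328   0.0361] psi -158.08 shift units [ 0.0005 -0.0023 -0.002 ] mm [ 0.1 -0.7 -0.6] turn units [-0.0008 -0.0005 -0.0007] F [-0.5  0.3  0.2] T [0.   0.1  0.02] grip 52.2 J6 39
```

```bash
python3 -m inch '[[[0,0,0],[0,0,0],1],[[0,0,0],[0,0,0],1],[[0,0,0],[0,0,0],1],[[0,0,0],[0,0,0],1],[[0,0,0],[0,0,0],1],[[0,0,0],[0,0,0],1],[[0,0,0],[0,0,0],1],[[0,0,0],[0,0,0],1],[[0,0,0],[0,0,0],1],[[0,0,0],[0,0,0],1],[[0,0,0],[0,0,0],1]]'
python3 -c "
from h import *
need([.5306,-.3271,.036],202)"
```

```text
time: 15.87
ee_pos: [0.5297, -0.3277, 0.0353]
ee_rot: [52.2, 90.0, -105.9]
contact_force: [0.2, 0.4, 1.0]
grip_width: 0.0135
t 15.87 tcp [ 0.5297 -0.3277  0.0353] psi -158.10 shift units [-0.0024 -0.0007 -0.0035] mm [-0.7 -0.2 -1.1] turn units [-0.0011  0.     -0.    ] F [0.2 0.4 1. ] T [-0.01  0.15 -0.03] grip 13.5 J6 39
```

```bash
python3 -m inch '[[[0,0,0],[-0.02,0,0],1],[[0,0,0],[-0.04,0,0],1],[[0,0,0],[-0.06,0,0],1],[[0,0,0],[-0.07,0,0],1],[[0,0,0],[-0.07,0,0],1],[[0,0,0],[-0.07,0,0],1],[[0,0,0],[-0.035,0,0],1],[[0,0,0],[0,0,0],1],[[0,0,0],[0,0,0],1]]'
python3 - <<'E'
from h import *
need([.5958,.2134,.145],253)
for n in("top","scene"):
    p,d=optics.get_image(n);cv2.imwrite(f"pics/{n}7.png",p[:,:,::-1]);np.savez(f"{n}7.npz",p=p,d=d)
E
```

```text
time: 16.62
ee_pos: [0.5295, -0.3274, 0.1445]
ee_rot: [-136.9, 90.0, 65.0]
contact_force: [0.2, -0.1, -1.9]
grip_width: 0.0134
t 16.62 tcp [ 0.5295 -0.3274  0.1445] psi -158.12 shift units [-4.0000e-04 -1.5903e+00 -8.7690e-01] mm [-1.000e-01 -4.771e+02 -2.631e+02] turn units [-5.68e-01 -4.00e-04  1.00e-04] F [ 0.2 -0.1 -1.9] T [-0.03  0.15  0.01] grip 13.4 J6 39
```

View pics/scene7.png

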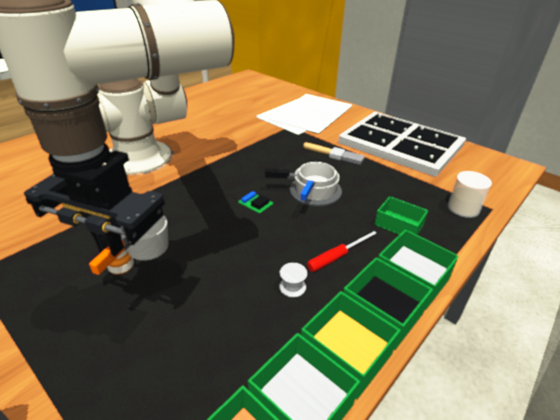

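The small pan is held at (150,235), raised. I'll turn it by 51°.

```bash
python3 -m inch '[[[-0.04,0,0],[0,0,0],1],[[-0.071,0,0],[0,0,0],1],[[-0.071,0,0],[0,0,0],1],[[-0.071,0,0],[0,0,0],1],[[-0.071,0,0],[0,0,0],1],[[-0.071,0,0],[0,0,0],1],[[-0.071,0,0],[0,0,0],1],[[-0.071,0,0],[0,0,0],1],[[-0.031,0,0],[0,0,0],1],[[0,0,0],[0,0,0],1]]'
python3 - <<'E'
from h import *
need([.5958,.2134,.145],253)
f=np.load("scene7.npz");p,d=f["p"],f["d"];W=world(d,optics.get_calibration("scene"))
h=cv2.cvtColor(p,cv2.COLOR_RGB2HSV);v,u=np.mgrid[:420,:560]
m=(h[...,1]<60)&(h[...,2]>100)&(abs(u-152)<22)&(v>200)&(v<262)&(W[...,2]>.1)
P=W[m];P=P[P[:,2]<.18];r=(P[:,:2]-[.53,-.327])@[-np.cos(np.radians(292)),-np.sin(np.radians(292))]
for a in np.arange(.03,.13,.01):
    q=P[(r>a)&(r<a+.01)]
    if len(q)>5:print(round(a,3),len(q),np.percentile(q[:,2],[3,95]).round(4))
E
```

```text
time: 17.55
ee_pos: [0.5288, -0.3273, 0.1428]
ee_rot: [-97.0, 89.8, 156.0]
contact_force: [1.0, -0.2, -1.4]
grip_width: 0.0135
t 17.55 tcp [ 0.5288 -0.3273  0.1428] psi -106.95 shift units [-0.0056 -0.3118 -1.789 ] mm [  -1.7  -93.5 -536.7] turn units [ 0.0006 -0.0003  0.0022] F [ 1.  -0.2 -1.4] T [-0.13  0.09  0.  ] grip 13.5 J6 90
0.03 22 [0.1307 0.1506]
0.04 295 [0.1102 0.1598]
0.05 169 [0.111  0.1612]
0.06 114 [0.1124 0.162 ]
0.07 43 [0.1202 0.1619]
0.08 10 [0.1568 0.1628]
0.09 23 [0.11   0.1623]
0.1 63 [0.1098 0.1609]
0.11 117 [0.1155 0.1537]
```

The small pan is level too. Moving across.

```bash
python3 -m inch '[[[0,0,0],[0,-0.011,-0.064],1],[[0,0,0],[0,-0.0223,-0.1278],1],[[0,0,0],[0,-0.0223,-0.1278],1],[[0,0,0],[0,-0.0223,-0.1278],1],[[0,0,0],[0,-0.0223,-0.1278],1],[[0,0,0],[0,-0.0223,-0.1278],1],[[0,0,0],[0,-0.0223,-0.1278],1],[[0,0,0],[0,-0.0223,-0.1278],1],[[0,0,0],[0,-0.0223,-0.1278],1],[[0,0,0],[0,-0.0223,-0.1278],1],[[0,0,0],[0,-0.0223,-0.1278],1],[[0,0,0],[0,-0.0223,-0.1278],1]]' >/dev/null
python3 -m inch '[[[0,0,0],[0,-0.0223,-0.1278],1],[[0,0,0],[0,-0.0223,-0.1278],1],[[0,0,0],[0,-0.011,-0.064],1],[[0,0,0],[0,0,0],1],[[0,0,0],[0,0,0],1]]'
python3 - <<'E'
from h import *
need([.5958,.2134,.0615],253)
for n in("top","scene"):
    p,d=optics.get_image(n);cv2.imwrite(f"pics/{n}8.png",p[:,:,::-1]);np.savez(f"{n}8.npz",p=p,d=d)
E
```

```text
time: 18.97
ee_pos: [0.5962, 0.2137, 0.1432]
ee_rot: [-42.1, 89.8, -149.1]
contact_force: [-0.5, -0.9, -1.2]
grip_width: 0.0138
t 18.97 tcp [0.5962 0.2137 0.1432] psi -106.94 shift units [ 0.2725 -0.0005  0.0006] mm [81.7 -0.1  0.2] turn units [0.0007 0.0014 0.0012] F [-0.5 -0.9 -1.2] T [-0.24  0.12  0.05] grip 13.8 J6 39
```

View pics/scene8.png

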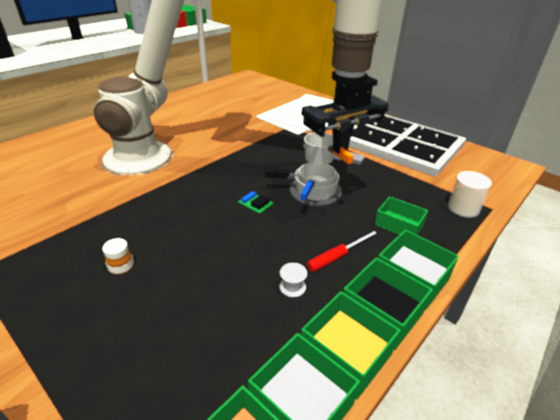

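View pics/top8.png

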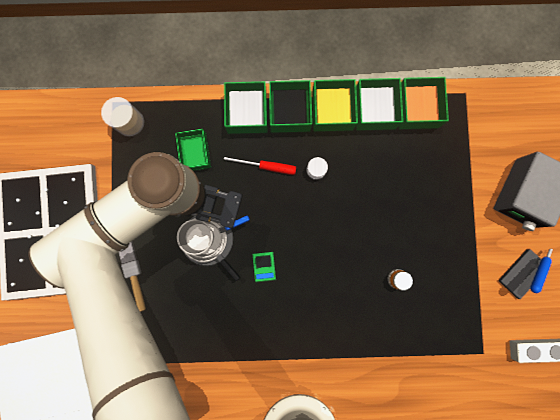

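The small pan hangs above the medium one, near (198,238) in the top view. Lowering it.

```bash
python3 -m inch '[[[0,0,0],[0.03,0,0],1],[[0,0,0],[0.05,0,0],1],[[0,0,0],[0.05,0,0],1],[[0,0,0],[0.05,0,0],1],[[0,0,0],[0.03,0,0],1],[[0,0,0],[0.02,0,0],1],[[0,0,0],[0,0,0],1],[[0,0,0],[0,0,0],1]]'
python3 -c "
from h import *
need([.5958,.2134,.0615],253)"
python3 -m inch '[[[0,0,0],[0.007,0,0],1],[[0,0,0],[0.007,0,0],1],[[0,0,0],[0.005,0,0],1],[[0,0,0],[0,0,0],1],[[0,0,0],[0,0,0],1]]'
python3 -c "
from h import *
need([.5958,.2134,.0615],253)"
```

```text
time: 19.73
ee_pos: [0.5972, 0.2127, 0.0759]
ee_rot: [84.4, 90.0, -22.6]
contact_force: [0.1, -0.6, -1.3]
grip_width: 0.0135
t 19.73 tcp [0.5972 0.2127 0.0759] psi -107.00 shift units [ 0.0481 -0.0053 -0.001 ] mm [14.4 -1.6 -0.3] turn units [-0.      0.     -0.0002] F [ 0.1 -0.6 -1.3] T [-0.04  0.05 -0.01] grip 13.5 J6 39
time: 20.15
ee_pos: [0.5969, 0.2131, 0.0701]
ee_rot: [144.1, 90.0, 37.1]
contact_force: [-0.6, -0.7, -1.1]
grip_width: 0.0136
t 20.15 tcp [0.5969 0.2131 0.0701] psi -106.97 shift units [ 0.0288 -0.0038  0.0003] mm [ 8.6 -1.1  0.1] turn units [ 0.0004 -0.0001 -0.    ] F [-0.6 -0.7 -1.1] T [-0.06  0.07  0.  ] grip 13.6 J6 39
```

```bash
python3 -m inch '[[[0,0,0],[0.006,-0.003,0],1],[[0,0,0],[0.006,0,0],1],[[0,0,0],[0.006,0,0],1],[[0,0,0],[0.004,0,0],1],[[0,0,0],[0,0,0],1],[[0,0,0],[0,0,0],1]]'
python3 -c "
from h import *
need([.5958,.2134,.0615],253)"
python3 -m inch '[[[0,0,0],[0.004,0,0],1],[[0,0,0],[0.003,0,0],1],[[0,0,0],[0,0,0],1],[[0,0,0],[0,0,0],1]]'
python3 -c "
from h import *
need([.5958,.2134,.0615],253)"
```

```text
time: 20.65
ee_pos: [0.596, 0.2133, 0.0633]
ee_rot: [-30.8, 90.0, -137.7]
contact_force: [-0.2, -0.3, -0.3]
grip_width: 0.0133
t 20.65 tcp [0.596  0.2133 0.0633] psi -106.97 shift units [ 0.0059 -0.0008 -0.0002] mm [ 1.8 -0.2 -0. ] turn units [0.0003 0.0002 0.0001] F [-0.2 -0.3 -0.3] T [-0.06  0.07  0.01] grip 13.3 J6 39
time: 20.98
ee_pos: [0.5961, 0.2134, 0.0614]
ee_rot: [155.7, 90.0, 48.7]
contact_force: [0.4, -0.1, -0.5]
grip_width: 0.0138
t 20.98 tcp [0.5961 0.2134 0.0614] psi -106.98 shift units [-0.0003 -0.0011  0.0002] mm [-0.1 -0.3  0.1] turn units [ 0.0002 -0.0001 -0.    ] F [ 0.4 -0.1 -0.5] T [-0.06  0.05 -0.03] grip 13.8 J6 39
```

```bash
python3 -m inch '[[[0,0,0],[0.003,0,0],1],[[0,0,0],[0,0,0],1],[[0,0,0],[0,0,0],1]]'
python3 -c "
from h import *
need([.5958,.2134,.0615],253)"
python3 -m inch '[[[0,0,0],[0,0,0],0.4],[[0,0,0],[0,0,0],0.4],[[0,0,0],[0,0,0],0.4],[[0,0,0],[0,0,0],0.4],[[0,0,0],[0,0,0],0.4],[[0,0,0],[0,0,0],0.4],[[0,0,0],[-0.04,0,0],0.4],[[0,0,0],[-0.1,0,0],0.4],[[0,0,0],[-0.1,0,0],0.4],[[0,0,0],[-0.1,0,0],0.4],[[0,0,0],[-0.1,0,0],0.4],[[0,0,0],[0,0,0],0.4]]'
python3 -m inch '[[[0,0,0],[0,0,0.13],0.4],[[0,0,0],[0,0,0.13],0.4],[[0,0,0],[0,0,0.13],0.4],[[0,0,0],[0,0,0.13],0.4],[[0,0,0],[0,0,0.13],0.4],[[0,0,0],[0,0,0.13],0.4],[[0,0,0],[0,0,0.13],0.4],[[0,0,0],[0,0,0.13],0.4],[[0,0,0],[0,0,0],0.4],[[0,0,0],[0,0,0],0.4]]'
python3 - <<'E'
from h import *
for n in("top","scene"):
    p,d=optics.get_image(n);cv2.imwrite(f"pics/{n}9.png",p[:,:,::-1]);np.savez(f"{n}9.npz",p=p,d=d)
f=np.load("top9.npz");p,d=f["p"],f["d"];cal=optics.get_calibration("top")
W=world(d,cal);hsv=cv2.cvtColor(p,cv2.COLOR_RGB2HSV);H,S,V=hsv[...,0],hsv[...,1],hsv[...,2]
v,u=np.mgrid[:420,:560]
for n,m,z,r in(("blue",(H>100)&(H<125)&(S>130)&(u>210)&(u<260)&(v>200)&(v<250),.078,.097),("orange",(H>5)&(H<22)&(S>170)&(u>190)&(u<245)&(v>180)&(v<228),.0915,.089)):
    P=cast(np.argwhere(m)[:,::-1],z,cal);c,ax,t=axis(P);a=np.degrees(np.arctan2(ax[1],ax[0]))%180+180
    print(n,m.sum(),c,a,t.min(),t.max(),np.percentile(W[m][:,2],[10,50,90]),"centre",c-r*np.array([np.cos(np.radians(a)),np.sin(np.radians(a))]))
m=(np.hypot(u-206,v-239)<26)&(S<70)&(V>100)
q=W[m];fl=q[np.hypot(q[:,0]-.517,q[:,1]-.238)<.025];print("floor z",np.percentile(fl[:,2],[10,50,90]))
for lo,hi in((.072,.09),(.058,.070)):
    k=q[(q[:,2]>lo)&(q[:,2]<hi)];print(len(k),circ(k[:,:2]),np.percentile(k[:,2],95))
E
```

```text
time: 21.23
ee_pos: [0.5964, 0.2134, 0.0608]
ee_rot: [124.8, 90.0, 17.9]
contact_force: [0.4, -0.0, -0.3]
grip_width: 0.0131
t 21.23 tcp [0.5964 0.2134 0.0608] psi -106.97 shift units [-0.0023 -0.0019  0.0007] mm [-0.7 -0.6  0.2] turn units [ 0.0003 -0.0003 -0.0004] F [ 0.4 -0.  -0.3] T [-0.06  0.05  0.03] grip 13.1 J6 39
time: 22.23
ee_pos: [0.5998, 0.2147, 0.2004]
ee_rot: [129.3, 89.2, 22.4]
contact_force: [0.8, 0.9, 0.3]
grip_width: 0.052
time: 23.07
ee_pos: [0.5043, -0.0868, 0.1926]
ee_rot: [119.5, 90.0, 12.3]
contact_force: [0.0, -0.8, -0.4]
grip_width: 0.0519
blue 152 [0.55514981 0.1476919 ] 292.3289242421008 -0.03333788728813255 0.03317502278950705 [0.07349335 0.07723113 0.07978486] centre [0.51829727 0.23741865]
orange 189 [0.60306808 0.20793578] 191.51377214154923 -0.03262371725346288 0.05457333885857472 [0.00230075 0.08987742 0.09302818] centre [0.69027712 0.22570049]
floor z [0.02677484 0.02917099 0.03163302]
144 [0.52112634 0.23622821 0.03995565] 0.08229239636702543
186 [0.51869194 0.23460375 0.04792737] 0.0680556844718816
```

View pics/top9.png

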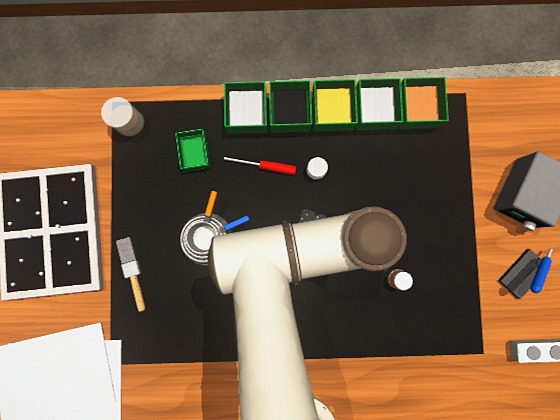

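View pics/scene9.png

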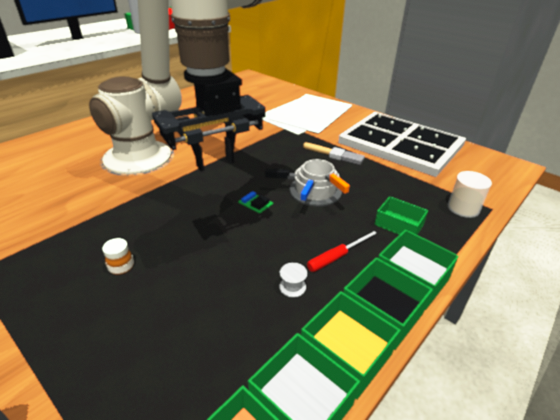

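Both pans appear nested, with the orange handle up at (211,203) and the blue at (236,223). The arm partly hides the view, so I'll move it clear and check again.

```bash
python3 -m inch '[[[0,0,0],[0,0.04,0.12],0.4],[[0,0,0],[0,0.04,0.12],0.4],[[0,0,0],[0,0.04,0.12],0.4],[[0,0,0],[0,0.04,0.12],0.4],[[0,0,0],[0,0.04,0.12],0.4],[[0,0,0],[0,0,0.12],0.4],[[0,0,0],[0,0,0],0.4],[[0,0,0],[0,0,0],0.4]]'
python3 - <<'E'
from h import *
for n in("top","scene"):
    p,d=optics.get_image(n);cv2.imwrite(f"pics/{n}10.png",p[:,:,::-1]);np.savez(f"{n}10.npz",p=p,d=d)
f=np.load("top10.npz");p,d=f["p"],f["d"];cal=optics.get_calibration("top")
W=world(d,cal);hsv=cv2.cvtColor(p,cv2.COLOR_RGB2HSV);H,S,V=hsv[...,0],hsv[...,1],hsv[...,2]
v,u=np.mgrid[:420,:560]
C={}
for n,m,z,r in(("blue",(H>100)&(H<125)&(S>130)&(u>210)&(u<260)&(v>200)&(v<250),.078,.097),("orange",(H>5)&(H<22)&(S>170)&(u>195)&(u<225)&(v>185)&(v<218),.0915,.089)):
    P=cast(np.argwhere(m)[:,::-1],z,cal);c,ax,t=axis(P);a=np.arctan2(ax[1],ax[0])
    if ax@(c-[.517,.238])<0:a+=np.pi
    e=np.array([np.cos(a),np.sin(a)]);rr=(W[m][:,:2]-[.517,.238])@e;zz=W[m][:,2];k=abs(zz-z)<.007
    fit=np.polyfit(rr[k],zz[k],1)
    print(n,m.sum(),c,np.degrees(a)%360,t.min(),t.max(),"z",np.median(zz),"slope",fit[0],"centre",c-r*e)
m=(np.hypot(u-206,v-239)<30)&(S<70)&(V>90)
q=W[m];fl=q[np.hypot(q[:,0]-.517,q[:,1]-.238)<.025]
A=np.c_[fl[:,:2]-[.517,.238],np.ones(len(fl))];print("small floor plane",np.linalg.lstsq(A,fl[:,2],rcond=None)[0])
for n,lo,hi in(("S",.073,.088),("M",.060,.072)):
    k=q[(q[:,2]>lo)&(q[:,2]<hi)]
    A=np.c_[k[:,:2]-[.517,.238],np.ones(len(k))];print(n,len(k),circ(k[:,:2]),"plane",np.linalg.lstsq(A,k[:,2],rcond=None)[0])
a=p[:,:,::-1][185:290,150:290];cv2.imwrite("pics/z10.png",cv2.resize(a,None,fx=5,fy=5,interpolation=2))
E
```

```text
time: 23.83
ee_pos: [0.4996, -0.3097, 0.1916]
ee_rot: [-95.9, 89.9, 157.0]
contact_force: [1.0, 0.6, -0.1]
grip_width: 0.0523
blue 158 [0.55512149 0.14748094] 293.0554366439843 -0.03312237073906203 0.033296071871803896 z 0.0771077282223569 slope -0.021613976181966456 centre [0.51713419 0.23673319]
orange 180 [0.60490947 0.21091874] 342.6265987801058 -0.03268500325147389 0.03305860421264257 z 0.09022068707251985 slope 0.005274697163759693 centre [0.51996973 0.23749394]
small floor plane [0.00201043 0.01204828 0.02885415]
S 182 [0.5212723  0.23618111 0.04001524] plane [ 0.00957869 -0.01112908  0.07889148]
M 243 [0.51876485 0.23504072 0.04734662] plane [-0.00247484 -0.00317106  0.06567728]
```

View pics/z10.png

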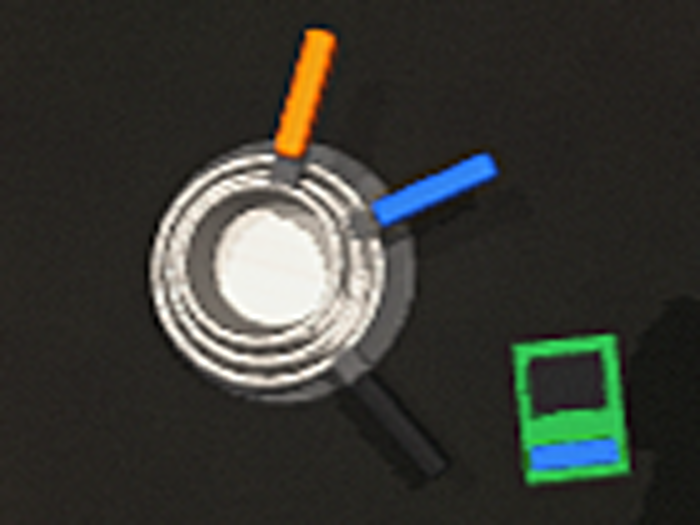

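View pics/scene10.png

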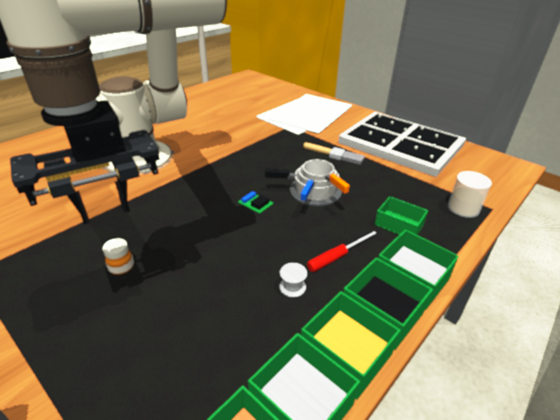

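Everything reads home. In the zoom the rims are concentric and the handles fan black, then blue, then orange. Rim heights are 78.9 mm and 65.7 mm (ideal 79.5 and 66), tilts are under 0.03 rad, and the orange handle is 49.6° on from the blue. Handing in.

```bash
python3 -c "
from cell import order
print(order.job_done())"
```

```text
the job is handed in; nothing more can be done
None
```

I nested the medium pan in the large one with its slot over the bar, then the small pan in the medium one, and handed the job in at about 24 s of the 72 s allowed. No verdict is reported.

**Medium pan:** I could see the bar, about 72° on from the black handle. The slot dropped over it without any searching, and contact came right at home height.

**Last checks, arm clear of everything:**

| Check | Measured | Home or limit |
|---|---|---|
| Medium rim height | 65.7 mm | 66 mm |
| Small rim height | 78.9 mm | 79.5 mm |
| Tilt, from plane fits and handle slopes | under about 0.025 rad | 0.06 rad |
| Medium axis to large axis | about 2 mm | 7 mm |
| Small axis to medium axis | about 3 mm | 7 mm |
| Blue handle, on from black | about 72° | on the counter-clockwise side |
| Orange handle, on from blue | 49.6° | 25 to 75° |

**What went wrong or disagreed:**
- My first grasp of the medium pan lifted before the fingers had shut. The pan had not moved, and the second grasp held.
- An earlier reading of the orange handle's angle was wrong because another object of similar colour got into the measurement. With a tighter mask and the arm clear, it gave the value above.
- The bystanders looked unmoved in the pictures, but I did not measure them individually.

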